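# Set the gluing jig's sprung jaw to half open

### The job

The small metal clamping jig on the bench has been left latched wide open and has to be set half open for the next part. Press its release pad down until the jaw has sprung fully shut, then push the jaw open by its upright thumb plate, past the first notch but short of the wide-open one, and let go so that it springs back and latches at half open. Only press and push, without forcing or gripping anything, leave the other things on the bench where they lie, and finish with the hand clear.

Things in the scene. Friction and masses are not known exactly. Their poses are not given: they have to be found in the camera images.
- jig: clamping jig fixed to the bench: aluminium base 90 mm wide (y), 12 mm thick, x -105 to 140 mm. Origin on the bench surface, on the jig's centre line; z up; +x is the way the jaw opens. Along x: fixed dark jaw block (x -102 to -80 mm, top 37 mm high), moving jaw with upright thumb plate, notched slide, catch lever with release pad at the +x end
- jaw (a joint): opening of the moving jaw in m along jig +x: 0 shut, 0.032 latched half open, 0.062 latched wide open (as found), end stop 0.068. Sprung shut, 5 N shut to 10 N wide open; pushing open takes up to 15 N and ratchets: let go at 0.035 to 0.058 it returns to half open, beyond 0.061 to wide open, below 0.031 it shuts. Only the pad unlatches it; it then shuts in half a second
- thumb_front (a point): centre of the front (-x) face of the thumb plate on the moving jaw; moves with the jaw, axes as the jig's. Plate 44 mm wide (y), 8 mm thick, free from 37 mm (top of both jaw blocks) to 81 mm above the bench; the point is 62 mm above the bench and, shut, at x -63 mm on the jig. Free space before it above the jaws. Push it along jig +x
- catch (a joint): tilt of the catch lever in rad: 0 with its cross-wise stop pin down in the slide's path (as found; a spring keeps it there), grows as the release pad is pressed, end stop 0.36. The pin is clear of the notches from about 0.26
- pad_top (a point): centre of the top of the release pad, a flat steel plate 34 (x) by 36 mm (y) on the catch lever's +x end, 58 mm above the bench and x 115 mm on the jig when up. Pressed down it frees the jaw after 13 mm, end stop at 17 mm; it tips, shifting 9 mm to +x; takes 6 to 15 N with friction; springs up when let go. Hold it down until the jaw is shut
- blank: pine strip 75 x 25 x 18 mm beside the jig, origin under its centre; a bystander, to be left where it is
- glue: white glue bottle 150 mm tall, 56 mm across, beside the jig, origin under its centre; a bystander, to be left where it is
- tape: roll of tape 90 mm across, 24 mm high, lying beside the jig, origin under its centre; a bystander, to be left where it is
- pliers: pliers lying beside the jig, about 165 mm long, 12 mm high, origin near the pivot, jaws to its +x; a bystander, to be left where it is
- driver: screwdriver lying at the right of the bench, handle to its -x; a bystander, to be left where it is
- jar: small jar 75 mm tall, 68 mm across, at the left of the bench, origin under its centre; a bystander, to be left where it is
- sander: cork sanding block 90 x 45 x 35 mm at the right of the bench, origin under its centre; a bystander, to be left where it is

How it is judged (in metres and radians):
On the way, in this order (a step that is already met when the one before it is completed fails the run):
1. the release pad is pressed and the jaw has sprung fully shut (value of joint jaw below 0.004 m), for 0.1 s.
2. the jaw is pushed open past the half-open notch (value of joint jaw above 0.033 m), for 0.05 s.
At the end, for the whole second after the job is handed in: the jaw stands at rest at the half-open notch (32 mm open, within 3.5 mm), the catch's stop pin is down in the notch (catch below 0.06 rad), and each bystander is within 20 mm of where it was (value of joint jaw between 0.0285 and 0.0355 m and value of joint catch below 0.06 rad and velocity of joint jaw between -0.01 and 0.01 m/s and distance of each of blank, glue, tape, pliers, driver, jar, sander from where it was at the start of the episode below 0.02 m); the robot touches nothing.
It fails at once if a bystander is displaced, lifted or carried (more than 20 mm) (distance of any of blank, glue, tape, pliers, driver, jar, sander from where it was at the start of the episode above 0.02 m).
It fails at once if the jaw or its thumb plate is forced or squeezed (over 60 N) (contact force between the fingers and jaw above 60 N).
It fails at once if the catch is forced or squeezed (over 60 N) (contact force between the fingers and catch above 60 N).
It also fails if it takes over 45 s, if anything falls off the work surface, if the arm or the gripper's body presses on something with over 40 N, if the wrist force passes 120 N, or if a joint passes its speed limit or range.

### The arm

A 6-joint arm with a two-finger parallel gripper is mounted at the origin on the work surface. World frame = base frame: x ahead of the robot, y to its left, z up, the work surface at z = 0. Lengths are in m, angles in degrees, forces in N, time in s.
With the tool pointing down it reaches from about 0.4 to 0.825 m from the base axis. Payload 7 kg.
Tool frame: the origin (TCP) lies between the finger pads; the fingertips stand 11 mm ahead of it and the grasp point (between the pads) lies 8 mm behind it; z points along the fingers, y is the direction in which the jaws open and shut (so a half turn about z gives the same grasp; the last joint's range is limited). The gripper opens to 88 mm and grips with 3 to 60 N. Pads are 19 mm wide; open, the fingers measure 130 mm over their backs; the gripper's body (78 mm by 193 mm) begins 47 mm behind the grasp point.
Start: joints at [81.538, 20.546, 0.682, 0, -70.136, -16.507], TCP at [0.285, 0.612, 0.238] pointing down, gripper open.
Joint ranges: [-176.03, 176.03], [-82.01, 121.73], [-58.28, 71.71], [-173.87, 95.51], [-174.79, -0.11], [-173.66, 173.66]. Speed limits (degrees/s): [136.94, 136.94, 172.46, 180, 180, 180].

### API

Orientations are given as [roll, pitch, yaw] about the fixed x, y, z axes, in that order (R = Rz(yaw) Ry(pitch) Rx(roll)).
In Python, from plant import r gives the robot as it stands.
- The arm moves only by the shell command python3 -m inch 'ROWS' [OPENING] [FORCE]. ROWS is JSON, a list of rows, each an object of numbers: "x", "y", "z": the shift along the tool's x, y, z as a fraction of full scale; "yaw": the turn about the tool's z as a fraction of full scale. In form: [{"x": .., "y": .., "z": .., "yaw": ..}, ...]. A call has 1 to 5 rows; each row shifts and turns the pose as measured when the row begins, along the tool's axes as they then stand; what a row does not reach is not made up. Full scale, the value 1, is 0.025 m for a shift and 4 degrees for a turn. A row lasts 1/12 s, in which the tool goes at most 41.7 mm and 7.16 degrees, less where a joint would pass 70% of its speed; a pose out of reach is approached as far as the arm can. A call with a number of a shift or a turn outside -1 to 1 is refused whole. A call with a gripper value outside its range is refused whole. OPENING is the opening, from -1 (shut) to 1 (fully open), set as the call begins (- or left out, the last holds). The fingers move at their own pace and stop on an object; FORCE is the grip in N (left out, the last holds). Time passes only in rows, so rows that do not move let the fingers close. It gives the time, the measured TCP pose, the force and the opening at its end, in the units of the state.
- r.get_state(): the state, without advancing time (a new reading comes with each control period).
- r.capture(name): name is "scene" or "side" or "wrist"; returns (picture, depth): 420x560x3 uint8, red, green, blue; 420x560 float32, m along the optical axis (not along the pixel's ray), 0 where there is no reading.
- r.camera_info(name): a dict with "mtx" (3x3 intrinsics, pixels), "pose" (4x4, takes a point from camera to world coordinates). Camera axes: x right, y down, z forward; pixel columns grow to the right and rows downward; lengths in m; the calibration is good to about 2 mm. A picture is of the moment at which its call begins: read the wrist's pose just before it. camera_info takes no time and is no camera call; for the wrist camera it gives the pose at the moment of the call.
- r.close_job(): hands the job in, once; it reports no verdict.
The state is a dict: "time_s": time; "joints": joint angles; "qd": joint speeds; "joint_torque": joint torques, N m; "tcp_pos": TCP position; "eef_rot": TCP orientation; "contact_force": force on the tool from outside, world axes, zero at the start; "moment": the same for the moment, N m; "gripper_width": finger opening in m.
Only numpy, scipy, OpenCV 4.12 (cv2) and the standard library are available. Lean on these libraries where they do the work, as an engineer would, in place of code of your own. Each camera call takes 0.05 s, during which the arm holds its last target. There are 200 camera calls.

## Working session

There is one attempt and no reset: what is moved stays moved. The work goes in short steps, Python scripts to look and compute and a shell command to move; the robot and the scene stay as the last step left them, time stands still between calls to the robot, and variables do not carry over. Pictures are saved under pics/ and viewed, about 8 in all and at most 12, crops included, and the job is handed in when it is done.

```bash
ls; mkdir -p pics; python3 - <<'E'
from plant import r
import cv2,numpy as np
s=r.get_state();print(s)
for n in("scene","side"):
    p,d=r.capture(n);i=r.camera_info(n);cv2.imwrite(f"pics/{n}1.png",p[...,::-1]);np.savez(f"{n}1.npz",p=p,d=d,K=i["mtx"],T=i["pose"]);print(n,np.round(i["mtx"],1).tolist(),np.round(i["pose"],3).tolist())
E
```

```text
pics
{'time_s': 0.0, 'joints': array([ 8.15373454e+01,  2.05898524e+01,  6.33772114e-01, -2.06717398e-02,
       -7.01376316e+01, -1.65051404e+01]), 'qd': array([-0.05208769,  0.05573124, -0.01001075,  0.02353803, -0.02668542,
       -0.06584997]), 'joint_torque': array([-3.92526545e-04, -5.82717705e+01,  2.93058264e+01,  6.99741304e+00,
        6.99909084e-03, -1.47222440e-04]), 'tcp_pos': array([0.28476097, 0.61145796, 0.23663881]), 'eef_rot': array([ 1.79904628e+02, -7.99417996e-03, -2.49748277e+01]), 'contact_force': array([ 1.20322489, -0.09043551,  0.34806912]), 'moment': array([-0.00903852,  0.01395429, -0.0333195 ]), 'gripper_width': 0.08745466166447637}
scene [[406.1, 0.0, 279.9], [0.0, 406.1, 205.8], [0.0, 0.0, 1.0]] [[-0.86, 0.318, -0.398, 0.977], [0.51, 0.554, -0.659, 0.726], [0.011, -0.769, -0.639, 0.803], [0.0, 0.0, 0.0, 1.0]]
side [[388.2, 0.0, 278.1], [0.0, 388.2, 214.5], [0.0, 0.0, 1.0]] [[0.944, -0.234, 0.233, 0.228], [-0.329, -0.628, 0.705, -0.941], [-0.018, -0.742, -0.67, 0.965], [0.0, 0.0, 0.0, 1.0]]
```

View pics/scene1.png

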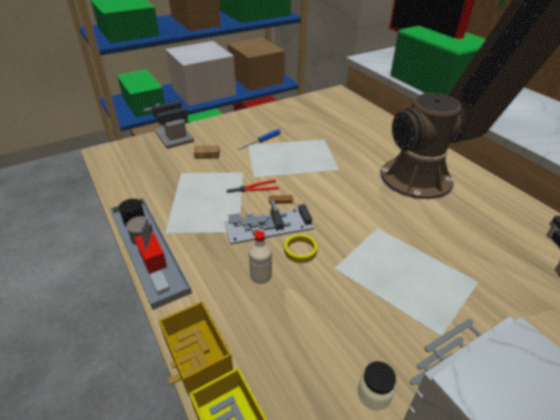

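View pics/side1.png

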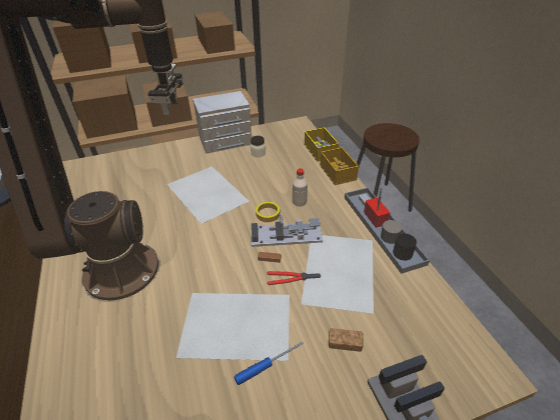

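Scene view: the jig has its dark block at (305,214) and its pad near (235,220), with the glue at (260,262) beside the pad end. In the side view the block is at (255,232) and the pad at about (315,228). I'll enlarge both.

```bash
cat > h.py <<'E'
import numpy as np,cv2
def load(n):
    return np.load(n+".npz")
def ray(f,uv,z):
    K,T=f["K"],f["T"];d=T[:3,:3]@np.linalg.solve(K,[uv[0],uv[1],1.]);o=T[:3,3];return o+d*(z-o[2])/d[2]
def cloud(f):
    K,T,d=f["K"],f["T"],f["d"];v,u=np.indices(d.shape)
    c=np.stack([(u-K[0,2])/K[0,0]*d,(v-K[1,2])/K[1,1]*d,d],-1);return c@T[:3,:3].T+T[:3,3]
E
python3 - <<'E'
from h import *
a=load("scene1");b=load("side1")
A=cv2.resize(a["p"][190:250,215:325,::-1],None,fx=7,fy=7,interpolation=cv2.INTER_CUBIC)[:,:770]
B=cv2.resize(b["p"][210:252,240:335,::-1],None,fx=7,fy=7,interpolation=cv2.INTER_CUBIC)
B=cv2.copyMakeBorder(B[:180 if 0 else None],0,0,0,A.shape[1]-B.shape[1],cv2.BORDER_CONSTANT)
o=np.vstack([A,B]);o=cv2.resize(o,None,fx=.8,fy=.8);print(o.shape);cv2.imwrite("pics/c1.png",o)
for f,uvs in((a,[(228,240),(305,214)]),(b,[(255,232),(315,228)])):
    P=cloud(f)
    for u,v in uvs: print(np.round(P[v,u],3),np.round(ray(f,(u,v),.03),3))
E
```

```text
(571, 616, 3)
[ 0.681 -0.042  0.003] [ 0.691 -0.016  0.03 ]
[0.456 0.004 0.037] [ 0.451 -0.002  0.03 ]
[ 0.448 -0.019  0.036] [ 0.45  -0.013  0.03 ]
[ 0.646 -0.076  0.04 ] [ 0.65  -0.067  0.03 ]
```

View pics/c1.png

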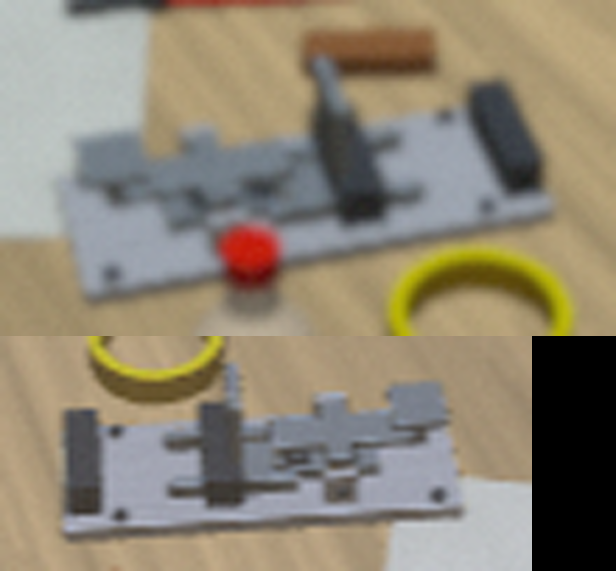

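The crops show the pad at scene (235,219) and side (315,222), and the fixed block top at scene (305,212) and side (255,230). Next I'll compute positions.

```bash
python3 - <<'E'
from h import *
a=load("scene1");b=load("side1")
sa=lambda x,y:(x/5.6+215-.4,y/5.6+190-.4)
sb=lambda x,y:(x/5.6+240-.4,(y-336)/5.6+210-.4)
for n,p,q,z in[("block",(502,122),(82,447),.037),("pad",(113,160),(418,403),.058)]:
    print(n,ray(a,sa(*p),z).round(4),ray(b,sb(*q),z).round(4))
# base corners
for q in[(86,295),(551,212),(58,180)]: print("sc",ray(a,sa(*q),.012).round(4))
for q in[(64,528),(462,510),(66,420)]: print("sd",ray(b,sb(*q),.012).round(4))
for f,uvs in((a,[sa(113,160),sa(340,130),sa(502,122)]),(b,[sb(418,403),sb(222,450),sb(82,447)])):
    P=cloud(f)
    for u,v in uvs: print(P[int(v+.5),int(u+.5)].round(4))
# depth: bystander heights mask around glue, blank
P=cloud(b);m=(P[...,2]>.008)&(P[...,0]>.4)&(P[...,0]<.8)&(P[...,1]>-.25)&(P[...,1]<.2)
n,l,st,c=cv2.connectedComponentsWithStats(m.astype(np.uint8))
for i in range(1,n):
    if st[i,4]>25:
        Q=P[l==i];print(c[i].round(),st[i,4],Q.min(0).round(3),Q.max(0).round(3))
E
```

```text
block [ 0.4513 -0.0062  0.037 ] [ 0.4493 -0.0073  0.037 ]
pad [ 0.6483 -0.0578  0.058 ] [ 0.6477 -0.0628  0.058 ]
sc [ 0.683  -0.0225  0.012 ]
sc [0.4513 0.0419 0.012 ]
sc [ 0.6595 -0.1062  0.012 ]
sd [ 0.4249 -0.0457  0.012 ]
sd [ 0.6565 -0.1151  0.012 ]
sd [0.4528 0.0451 0.012 ]
[ 0.6477 -0.0575  0.0586]
[ 0.5459 -0.0126  0.0666]
[ 0.4502 -0.0089  0.036 ]
[ 0.6466 -0.0635  0.057 ]
[ 0.5268 -0.0432  0.0408]
[ 0.4487 -0.0068  0.0388]
[300. 188.] 440 [0.636 0.081 0.008] [0.69  0.129 0.154]
[268. 211.] 250 [0.484 0.043 0.008] [0.573 0.134 0.03 ]
[287. 232.] 1453 [ 0.427 -0.115  0.008] [0.676 0.033 0.085]
[270. 256.] 176 [ 0.429 -0.149  0.008] [ 0.503 -0.097  0.023]
[291. 276.] 278 [ 0.428 -0.25   0.008] [ 0.592 -0.176  0.017]
```

The two views agree. The block is at (.450,-.007) and the pad at (.648,-.060), so jig yaw is about -15° and the origin about (.538,-.030). The glue is at (.663,.105), far enough away for the hand crosswise. The plan is to turn the tool to yaw -15° with the fingers closed, then travel above the pad.

```bash
python3 -m inch '[{"yaw":-1},{"yaw":-1},{"yaw":-0.5},{"x":0.5,"y":0.5},{"x":1,"y":1}]' -1; for i in 1 2 3; do :; done; python3 -m inch '[{"x":1,"y":1},{"x":1,"y":1},{"x":1,"y":1},{"x":1,"y":1},{"x":1,"y":1}]'
```

```text
validation failed for argument at $[0]...
validation failed for argument at $[0]...
```

```bash
python3 -m inch '[{"x":0,"y":0,"z":0,"yaw":-1},{"x":0,"y":0,"z":0,"yaw":-1},{"x":0,"y":0,"z":0,"yaw":-0.5},{"x":0.5,"y":0.5,"z":0,"yaw":0},{"x":1,"y":1,"z":0,"yaw":0}]' -1
```

```text
time_s: 0.52
tcp_pos: [0.3094, 0.5673, 0.2327]
eef_rot: [179.6, 0.0, -14.3]
contact_force: [1.2, 0.2, -0.6]
gripper_width: 0.0598
```

```bash
R='' ; python3 -m inch '[{"x":1,"y":1,"z":0,"yaw":0},{"x":1,"y":1,"z":0,"yaw":0},{"x":1,"y":1,"z":0,"yaw":0},{"x":1,"y":1,"z":0,"yaw":0},{"x":1,"y":1,"z":0,"yaw":0}]'
python3 -m inch '[{"x":1,"y":1,"z":0,"yaw":0},{"x":1,"y":1,"z":0,"yaw":0},{"x":1,"y":1,"z":0,"yaw":0},{"x":1,"y":1,"z":0,"yaw":0},{"x":1,"y":1,"z":0,"yaw":0}]'
python3 -m inch '[{"x":1,"y":1,"z":0,"yaw":0},{"x":1,"y":1,"z":0,"yaw":0},{"x":1,"y":1,"z":0,"yaw":0},{"x":1,"y":1,"z":0,"yaw":0},{"x":0,"y":0,"z":0,"yaw":0}]'
```

```text
time_s: 0.93
tcp_pos: [0.4012, 0.4064, 0.2307]
eef_rot: [179.3, 0.1, -14.2]
contact_force: [0.3, 0.1, -0.6]
gripper_width: 0.0267
time_s: 1.35
tcp_pos: [0.4932, 0.2428, 0.2315]
eef_rot: [179.3, 0.1, -14.4]
contact_force: [1.1, 0.3, -1.2]
gripper_width: 0.0004
time_s: 1.77
tcp_pos: [0.5674, 0.1068, 0.2318]
eef_rot: [179.2, 0.2, -14.8]
contact_force: [0.5, 1.4, 0.2]
gripper_width: 0.0003
```

```bash
python3 -m inch '[{"x":1,"y":1,"z":0,"yaw":0},{"x":1,"y":1,"z":0,"yaw":0},{"x":1,"y":1,"z":0,"yaw":0},{"x":1,"y":1,"z":0,"yaw":0},{"x":0,"y":0.5,"z":0,"yaw":0}]'
python3 -m inch '[{"x":0,"y":0,"z":0,"yaw":0},{"x":0,"y":0,"z":0,"yaw":0}]'
python3 - <<'E'
from plant import r
import cv2,numpy as np
i=r.camera_info("wrist");p,d=r.capture("wrist")
cv2.imwrite("pics/w1.png",p[...,::-1]);np.savez("w1.npz",p=p,d=d,K=i["mtx"],T=i["pose"]);print(i["pose"].round(3),r.get_state()["tcp_pos"])
E
```

```text
time_s: 2.18
tcp_pos: [0.6362, -0.0355, 0.2313]
eef_rot: [179.1, 0.4, -14.9]
contact_force: [-0.7, -0.1, 0.3]
gripper_width: 0.0002
time_s: 2.35
tcp_pos: [0.6352, -0.0398, 0.23]
eef_rot: [179.1, 0.5, -15.3]
contact_force: [-0.5, 0.4, 0.2]
gripper_width: 0.0001
[[-0.264 -0.929 -0.259  0.703]
 [-0.964  0.259  0.055 -0.056]
 [ 0.016  0.264 -0.964  0.376]
 [ 0.     0.     0.     1.   ]] [ 0.63492446 -0.0394257   0.23004926]
```

View pics/w1.png

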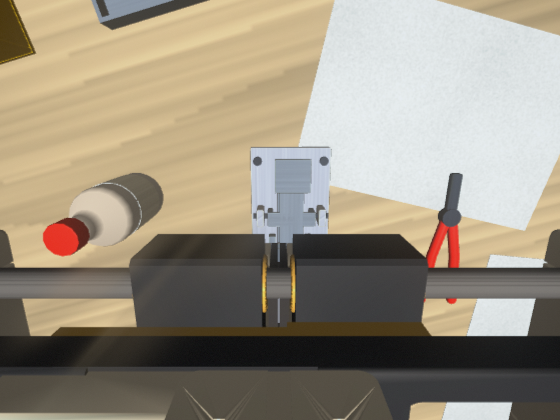

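The wrist view shows the jig's +x edge with corners at (251,148) and (331,148), parallel to the image rows. The pad spans about (275–312, 158–193).

```bash
python3 - <<'E'
from h import *
f=load("w1");t=np.array([.63492,-.03943,.230])
a=np.radians(-15.3);X=np.array([np.cos(a),np.sin(a)]);Y=np.array([np.sin(a),-np.cos(a)])
e1,e2=ray(f,(251,148),.012),ray(f,(331,148),.012);print(e1,e2,np.linalg.norm(e1-e2),np.degrees(np.arctan2(*(e2-e1)[:2]*[-1,-1]))); d=(e2-e1)[:2];print("jig yaw",np.degrees(np.arctan2(d[1],d[0]))+90)
p=ray(f,(293.5,175.5),.058);print(p,cloud(f)[175,293]);d=(p-t)[:2];print("dx,dy tool",d@X,d@Y)
g=(cloud(f));m=(g[...,2]>.056)&(g[...,2]<.061);m[200:]=0;m[:,:265]=0;m[:,325:]=0
print(m.sum(),g[m].mean(0))
E
```

```text
[ 0.68148364 -0.02535745  0.012     ] [ 0.65805974 -0.11039006  0.012     ] 0.08819990753809871 15.40126055105657
jig yaw -15.401260551056566
[ 0.64749836 -0.06193021  0.058     ] [ 0.64813694 -0.06157816  0.05816145]
dx,dy tool 0.018069749224693094 0.018383653744117993
1191 [ 0.64745219 -0.06097096  0.05761166]
```

```bash
python3 -m inch '[{"x":0.8,"y":0.75,"z":0.5,"yaw":0},{"x":0,"y":0,"z":1,"yaw":0},{"x":0,"y":0,"z":1,"yaw":0},{"x":0,"y":0,"z":1,"yaw":0},{"x":0,"y":0,"z":1,"yaw":0}]'
python3 -m inch '[{"x":0,"y":0,"z":0,"yaw":0},{"x":0,"y":0,"z":0,"yaw":0}]'
python3 -m inch '[{"x":0,"y":0,"z":0,"yaw":0}]'
```

```text
time_s: 2.82
tcp_pos: [0.652, -0.0596, 0.1227]
eef_rot: [179.4, -0.3, -14.9]
contact_force: [0.4, 0.5, -0.2]
gripper_width: 0.0005
time_s: 2.98
tcp_pos: [0.6484, -0.0576, 0.1178]
eef_rot: [179.2, 0.1, -14.8]
contact_force: [1.0, -0.3, 0.8]
gripper_width: 0.0003
time_s: 3.07
tcp_pos: [0.6482, -0.0567, 0.1184]
eef_rot: [179.2, 0.2, -14.8]
contact_force: [0.5, -0.3, 1.0]
gripper_width: 0.0005
```

```bash
python3 -m inch '[{"x":0.15,"y":0.2,"z":0.8,"yaw":0},{"x":0,"y":0,"z":0.6,"yaw":0},{"x":0,"y":0,"z":0,"yaw":0},{"x":0,"y":0,"z":0,"yaw":0}]'
python3 -m inch '[{"x":0,"y":0,"z":0.2,"yaw":0},{"x":0,"y":0,"z":0.2,"yaw":0},{"x":0,"y":0,"z":0.2,"yaw":0}]'
```

```text
time_s: 3.4
tcp_pos: [0.6551, -0.0603, 0.0915]
eef_rot: [179.5, -0.5, -14.5]
contact_force: [-0.2, -0.0, 0.7]
gripper_width: 0.0006
time_s: 3.65
tcp_pos: [0.6583, -0.0595, 0.0815]
eef_rot: [179.6, -0.9, -14.5]
contact_force: [-0.9, 0.3, -0.9]
gripper_width: 0.0003
```

```bash
python3 -m inch '[{"x":-0.3,"y":0.1,"z":0.1,"yaw":0},{"x":0,"y":0,"z":0.1,"yaw":0},{"x":0,"y":0,"z":0.1,"yaw":0}]'
python3 -m inch '[{"x":-0.1,"y":0,"z":0.15,"yaw":0},{"x":0,"y":0,"z":0.15,"yaw":0}]'
```

```text
time_s: 3.9
tcp_pos: [0.6498, -0.0601, 0.0736]
eef_rot: [179.6, -1.0, -14.5]
contact_force: [0.5, -0.1, 0.1]
gripper_width: 0.0003
time_s: 4.07
tcp_pos: [0.6488, -0.0597, 0.0671]
eef_rot: [179.7, -1.2, -14.4]
contact_force: [2.6, -3.4, 9.3]
gripper_width: 0.0002
```

```bash
python3 -m inch '[{"x":0.05,"y":0,"z":0.15,"yaw":0},{"x":0.05,"y":0,"z":0.15,"yaw":0}]'
python3 -m inch '[{"x":0.05,"y":0,"z":0.15,"yaw":0},{"x":0.05,"y":0,"z":0.15,"yaw":0}]'
```

```text
time_s: 4.23
tcp_pos: [0.6528, -0.0608, 0.0612]
eef_rot: [179.7, -1.4, -14.4]
contact_force: [-0.3, -1.3, 3.0]
gripper_width: 0.0008
time_s: 4.4
tcp_pos: [0.6561, -0.0616, 0.0538]
eef_rot: [179.7, -1.4, -14.3]
contact_force: [-1.3, 0.4, 2.7]
gripper_width: 0.0004
```

```bash
python3 -m inch '[{"x":0,"y":0,"z":0.08,"yaw":0},{"x":0,"y":0,"z":0.05,"yaw":0}]'
python3 - <<'E'
from plant import r
import cv2
p,d=r.capture("scene");q,d=r.capture("side")
A=cv2.resize(p[180:260,205:325,::-1],(720,480),interpolation=2);cv2.imwrite("pics/s2.png",A)
B=cv2.resize(q[190:255,235:340,::-1],(735,455),interpolation=2);cv2.imwrite("pics/d2.png",B)
s=r.get_state();print(s["tcp_pos"],s["contact_force"])
E
```

```text
time_s: 4.57
tcp_pos: [0.6569, -0.0619, 0.0513]
eef_rot: [179.7, -1.5, -14.3]
contact_force: [-5.4, 1.6, 17.9]
gripper_width: 0.0007
[ 0.65699837 -0.06187368  0.05171094] [-4.07048621  0.10950492 13.4721104 ]
```

View pics/d2.png

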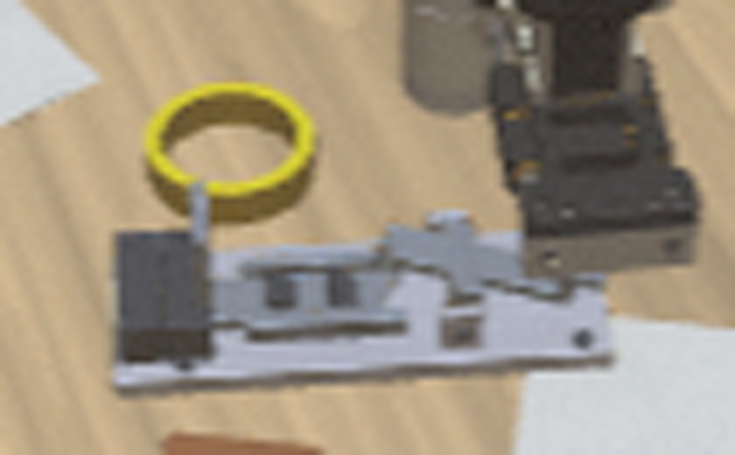

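The side crop shows the jaw block hard against the fixed block, with the plate at (200,210), so the jaw has sprung shut. I'll hold a little longer, then rise.

```bash
python3 -m inch '[{"x":0,"y":0,"z":0.03,"yaw":0},{"x":0,"y":0,"z":0.03,"yaw":0},{"x":0,"y":0,"z":0.03,"yaw":0},{"x":0,"y":0,"z":0.03,"yaw":0}]'
python3 -m inch '[{"x":0,"y":0,"z":-0.3,"yaw":0},{"x":0,"y":0,"z":-0.5,"yaw":0},{"x":0,"y":0,"z":-1,"yaw":0},{"x":0,"y":0,"z":-1,"yaw":0},{"x":0,"y":0,"z":-1,"yaw":0}]'
```

```text
time_s: 5.0
tcp_pos: [0.6573, -0.062, 0.0519]
eef_rot: [179.6, -1.6, -14.2]
contact_force: [-2.6, 0.3, 8.6]
gripper_width: 0.0005
time_s: 5.42
tcp_pos: [0.6499, -0.0609, 0.144]
eef_rot: [179.4, -0.8, -14.3]
contact_force: [1.1, 0.1, -0.7]
gripper_width: 0.0006
```

```bash
python3 -m inch '[{"x":-0.9,"y":0,"z":-0.3,"yaw":-0.25},{"x":-1,"y":0,"z":0,"yaw":0},{"x":-1,"y":0,"z":0,"yaw":0},{"x":-1,"y":0,"z":0,"yaw":0},{"x":-1,"y":0,"z":0,"yaw":0}]'
python3 -m inch '[{"x":-1,"y":0,"z":0,"yaw":0},{"x":-1,"y":0,"z":0,"yaw":0},{"x":0,"y":0,"z":0,"yaw":0},{"x":0,"y":0,"z":0,"yaw":0}]'
```

```text
time_s: 5.83
tcp_pos: [0.5338, -0.0318, 0.1581]
eef_rot: [179.6, -1.5, -13.3]
contact_force: [-0.0, 0.5, 0.7]
gripper_width: 0.0001
time_s: 6.17
tcp_pos: [0.4778, -0.0197, 0.1589]
eef_rot: [179.7, -1.5, -13.3]
contact_force: [0.6, -0.3, 2.1]
gripper_width: 0.0005
```

```bash
python3 -m inch '[{"x":-1,"y":-0.2,"z":0,"yaw":0.5},{"x":0,"y":0,"z":0,"yaw":0},{"x":0,"y":0,"z":0,"yaw":0}]'
python3 - <<'E'
from plant import r
import cv2,numpy as np
from h import *
i=r.camera_info("wrist");p,d=r.capture("wrist")
cv2.imwrite("pics/w2.png",p[...,::-1]);np.savez("w2.npz",p=p,d=d,K=i["mtx"],T=i["pose"]);print(r.get_state()["tcp_pos"])
g=cloud(load("w2"));o=np.array([.5371,-.0309]);q=(g[...,:2]-o)
a=np.radians(-15.3);jx=q@[np.cos(a),np.sin(a)];jy=q@[-np.sin(a),np.cos(a)]
m=(g[...,2]>.06)&(g[...,2]<.09)&(abs(jy)<.04)&(jx<0.02)&(jx>-.1)
print(m.sum(),[np.percentile(v[m],[1,50,99]).round(4) for v in(jx,jy,g[...,2])] if m.any() else 0)
E
```

```text
time_s: 6.42
tcp_pos: [0.4549, -0.0084, 0.1598]
eef_rot: [179.9, -1.6, -15.4]
contact_force: [1.4, 0.3, 0.3]
gripper_width: 0.0003
[ 0.45466397 -0.00856198  0.15963697]
906 [array([-0.0637, -0.0586, -0.056 ]), array([-0.0216, -0.0004,  0.0212]), array([0.0618, 0.0802, 0.0819])]
```

View pics/w2.png

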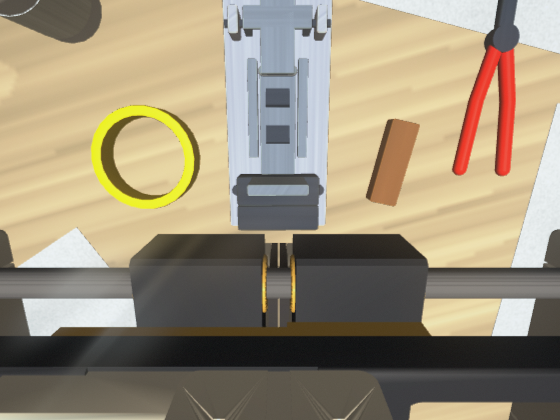

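The wrist picture shows the jaw shut, with the plate at (278,190); depth puts it at jig x -64 to -56 mm, y≈0. The tool is correctly in front, so I'll descend.

```bash
python3 -m inch '[{"x":-0.1,"y":0,"z":1,"yaw":0},{"x":-0.1,"y":0,"z":1,"yaw":0},{"x":0,"y":0,"z":0.6,"yaw":0},{"x":0,"y":0,"z":0,"yaw":0}]'
```

```text
time_s: 6.8
tcp_pos: [0.4562, -0.0073, 0.0947]
eef_rot: [-180.0, -1.9, -15.5]
contact_force: [-0.9, 0.9, 0.1]
gripper_width: 0.0002
```

```bash
python3 -m inch '[{"x":0,"y":0,"z":0,"yaw":0}]'
```

```text
time_s: 6.88
tcp_pos: [0.4565, -0.0076, 0.0944]
eef_rot: [180.0, -1.8, -15.5]
contact_force: [0.6, -0.2, 1.0]
gripper_width: 0.0005
```

```bash
python3 -m inch '[{"x":-0.1,"y":0,"z":0.7,"yaw":0},{"x":0,"y":0,"z":0.5,"yaw":0},{"x":0,"y":0,"z":0,"yaw":0},{"x":0,"y":0,"z":0,"yaw":0}]'
```

```text
time_s: 7.22
tcp_pos: [0.4591, -0.0068, 0.0669]
eef_rot: [-179.9, -2.0, -15.5]
contact_force: [-0.8, 1.1, 0.2]
gripper_width: 0.0006
```

```bash
python3 -m inch '[{"x":0.2,"y":0,"z":0,"yaw":0},{"x":0.2,"y":0,"z":0,"yaw":0},{"x":0.2,"y":0,"z":0,"yaw":0}]'; python3 -m inch '[{"x":0.2,"y":0,"z":0,"yaw":0},{"x":0.2,"y":0,"z":0,"yaw":0}]'
```

```text
time_s: 7.47
tcp_pos: [0.4728, -0.0109, 0.069]
eef_rot: [-179.9, -1.9, -15.5]
contact_force: [-5.1, 4.9, -4.3]
gripper_width: 0.0004
time_s: 7.63
tcp_pos: [0.4803, -0.0134, 0.0692]
eef_rot: [-179.9, -1.6, -15.6]
contact_force: [-9.3, 12.2, -0.8]
gripper_width: 0.0004
```

```bash
python3 -m inch '[{"x":0.25,"y":0,"z":0.05,"yaw":0},{"x":0.25,"y":0,"z":0.05,"yaw":0},{"x":0.25,"y":0,"z":0,"yaw":0}]'; python3 -m inch '[{"x":0.25,"y":0,"z":0,"yaw":0},{"x":0.2,"y":0,"z":0,"yaw":0}]'
```

```text
time_s: 7.88
tcp_pos: [0.494, -0.0182, 0.0678]
eef_rot: [180.0, -1.0, -15.7]
contact_force: [-7.2, 8.5, -4.1]
gripper_width: 0.0003
time_s: 8.05
tcp_pos: [0.5026, -0.0206, 0.0678]
eef_rot: [180.0, -0.7, -15.8]
contact_force: [-6.5, 9.1, -0.1]
gripper_width: 0.0005
```

Jaw is at about 36 mm. I need about 9 mm more.

```bash
python3 -m inch '[{"x":0.25,"y":0,"z":0,"yaw":0},{"x":0.2,"y":0,"z":0,"yaw":0}]'; python3 -m inch '[{"x":0.1,"y":0,"z":0,"yaw":0},{"x":0.05,"y":0,"z":0,"yaw":0}]'
```

```text
time_s: 8.22
tcp_pos: [0.5103, -0.0227, 0.0679]
eef_rot: [180.0, -0.2, -15.9]
contact_force: [-11.2, 10.8, 5.0]
gripper_width: 0.0002
time_s: 8.38
tcp_pos: [0.5112, -0.0228, 0.068]
eef_rot: [180.0, 0.2, -16.0]
contact_force: [-6.9, 6.7, -0.1]
gripper_width: 0.0003
```

```bash
python3 -m inch '[{"x":-0.3,"y":0,"z":0,"yaw":0},{"x":-0.4,"y":0,"z":0,"yaw":0},{"x":-0.5,"y":0,"z":0,"yaw":0},{"x":-0.5,"y":0,"z":0,"yaw":0}]'
python3 -m inch '[{"x":0,"y":0,"z":-0.5,"yaw":0},{"x":0,"y":0,"z":-1,"yaw":0},{"x":0,"y":0,"z":-1,"yaw":0},{"x":0,"y":0,"z":-1,"yaw":0},{"x":0,"y":0,"z":-1,"yaw":0}]'
python3 -m inch '[{"x":0,"y":0,"z":0,"yaw":0},{"x":0,"y":0,"z":0,"yaw":0},{"x":0,"y":0,"z":0,"yaw":0}]'
python3 - <<'E'
from plant import r
import cv2,numpy as np
from h import *
o=np.array([.5371,-.0309]);a=np.radians(-15.3)
for n in("wrist","side"):
    i=r.camera_info(n);p,d=r.capture(n)
    cv2.imwrite(f"pics/{n}3.png",p[...,::-1] if n=="wrist" else cv2.resize(p[150:300,220:420,::-1],(800,600),interpolation=2))
    g=cloud(dict(K=i["mtx"],T=i["pose"],d=d));q=g[...,:2]-o
    jx=q@[np.cos(a),np.sin(a)];jy=q@[-np.sin(a),np.cos(a)]
    for t,lo,hi,x0,x1 in(("plate",.065,.09,-.1,.03),("pad",.045,.07,.095,.15)):
        m=(g[...,2]>lo)&(g[...,2]<hi)&(abs(jy)<.03)&(jx<x1)&(jx>x0)
        if m.any(): print(n,t,m.sum(),[np.percentile(v[m],[2,50,98]).round(4) for v in(jx,jy,g[...,2])])
E
```

```text
time_s: 8.72
tcp_pos: [0.4705, -0.0108, 0.0695]
eef_rot: [-180.0, 0.1, -16.0]
contact_force: [-0.3, 0.2, -0.1]
gripper_width: 0.0005
time_s: 9.13
tcp_pos: [0.4666, -0.0117, 0.1856]
eef_rot: [179.9, 0.1, -16.0]
contact_force: [0.3, 0.2, -0.4]
gripper_width: 0.0006
time_s: 9.38
tcp_pos: [0.4712, -0.0109, 0.1947]
eef_rot: [-179.6, -0.8, -15.9]
contact_force: [-0.6, -0.6, -0.9]
gripper_width: 0.0009
wrist plate 600 [array([-0.0318, -0.0277, -0.0243]), array([-0.021 , -0.0002,  0.0206]), array([0.0712, 0.0803, 0.0819])]
side plate 31 [array([-0.0301, -0.0265, -0.0224]), array([-0.0249, -0.0141,  0.0176]), array([0.0682, 0.0817, 0.084 ])]
side pad 84 [array([0.0995, 0.1156, 0.1323]), array([-0.0207, -0.0051,  0.0164]), array([0.0541, 0.0581, 0.0625])]
```

View pics/side3.png

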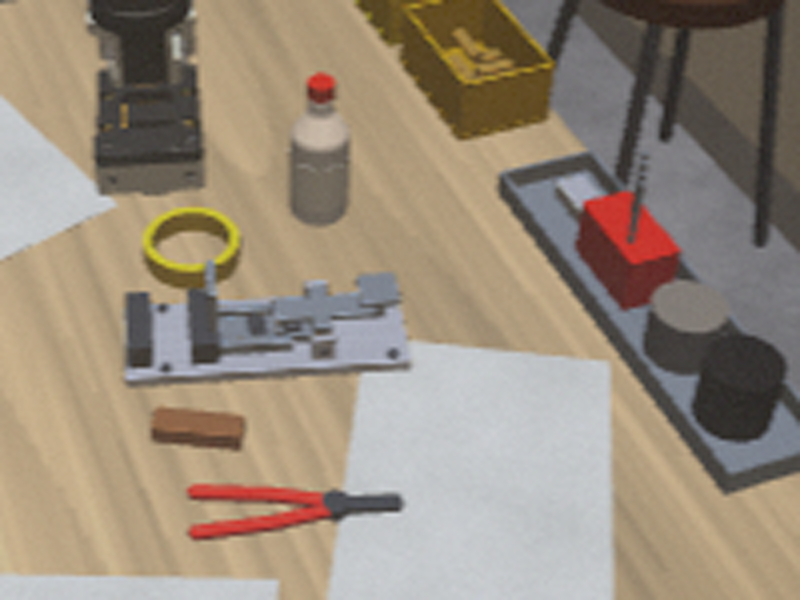

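The side view shows the jaw standing half open (block at (203,325)), the pad up at (380,288) and the bystanders in place. The plate has shifted 31–32 mm from shut, and the hand is clear.

```bash
python3 -c "
from plant import r
print(r.close_job())"
```

```text
the job is handed in; nothing more can be done
None
```

The jig is set half open and the job is handed in; hand-in gave no verdict.

- **What I did:** With the fingers closed, I pressed the release pad about 17 mm and held it until the jaw had sprung shut. I then pushed the thumb plate to about 45 mm open, backed off along -x and rose clear, at about 9.4 s of the 45 s.
- **Jaw and catch:** The plate stands 31–32 mm from its shut position by wrist-camera depth, against the 32 mm target. The pad is back up at 58 mm, so the pin should be down in the notch.
- **Hand:** It was about 11 cm above the thumb plate with no contact force.
- **Forces:** The highest readings were about 19 N on the pad and 16 N on the plate, well under the 60 N limit.
- **Bystanders:** The glue, tape, blank and pliers look undisturbed in the last side view. I did not measure them again, and the driver, jar and sander were outside that crop, though the arm never went near the first two places and passed well above the jar's height.
- **Disagreements:** While pushing the plate, the force reading had a sideways part as large as the forward one, which I could not explain. The tool also drifted a few millimetres and 1–2° of tilt while moving, and I corrected the position as I went.

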